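# Swing the lockable TV arm round to its viewing position

## Task

The small flat TV is parked at the end of the counter on its lockable swing arm. Pull the arm's sprung locking pin up by its black knob right to its stop, swing the arm a quarter turn anticlockwise (seen from above) to its other end position, and let the pin spring fully down into the second hole so that the arm is locked there. Handle it by the knob or the arm, keep off the TV itself, and leave the other things on the counter where they are.

Things in the scene. Friction and masses are not known exactly. Their poses are not given: they have to be found in the camera images.
- bracket: Bracket screwed to the counter: round steel foot 150 mm across, post 44 mm across, and on it a square steel index plate 130 x 130 x 8 mm, top 108 mm above the counter, with two 13 mm holes. Origin: centre of the foot's underside; the swing axis is the vertical through it. In its own axes the parked hole lies 85 mm from the swing axis along -y, the viewing hole 85 mm along +x.
- pivot (a point): Point on the vertical swing axis, 150 mm above the counter, just above the flat nut (top at 149 mm) on the arm's pivot. Same axes as the bracket. The arm is a dark steel tube 40 mm wide and 25 mm high, its top 137 mm above the counter, running from here to the back of the TV.
- swing (a joint): Swing angle in rad: 0 = parked (arm along the bracket's -y), growing anticlockwise seen from above; 1.571 = viewing (arm along the bracket's +x). Solid end stops at -0.014 and 1.585: an arm against its end stop has the pin over that end's hole. Stiff hinge (0.3 N m): it stays where it is left.
- pin (a joint): Height of the sprung locking pin in m: 0 = fully home in a hole, 0.022 = pulled up to its stop. The spring pushes it down with 6 N at 0 and 11.5 N at the stop, and its weight adds 1 N. In a hole below 0.014 it locks the arm; between the holes a released pin rides on the plate at 0.014. It moves straight up and down and goes round with the arm.
- knob (a point): Centre of the black pull knob on top of the pin: round, axis vertical, spins freely, 35 mm across, 30 mm high, 85 mm out along the arm from the swing axis. With the pin home it is 172 mm above the counter (underside 157 mm); below it a steel sleeve 28 mm across stands on the arm up to 153 mm. Clear for 70 mm all round above the arm.
- tv: Small black flat TV on the outer end of the arm, moving with it: 280 mm wide, 174 mm high, 28 mm thick, upright, lower edge 58 mm and top 232 mm above the counter; back 238 mm and screen 266 mm from the swing axis, screen facing outward. This frame's origin lies on the swing axis at counter height, its x axis along the arm towards the TV.
- remote: Grey remote control, 170 x 46 x 18 mm, lying flat on the counter, loose; the TV passes above it. Origin: centre of its underside, x along its length.
- mug: White mug, 84 mm across, 110 mm high, standing upright, loose. Origin: centre of its underside.
- cartridge: White sealant cartridge with green band, 50 mm across, 228 mm high, standing on its end, loose. Origin: centre of its underside.

How it is judged:
On the way:
1. the locking pin has been pulled up to its stop (at least 19 of its 22 mm) (value of joint pin above 0.019 m), for 0.1 s.
At the end, for the whole second after the job is handed in: the arm stands at its viewing position (joint swing above 1.545 rad), the pin is fully down in the second hole (joint pin below 2.5 mm), the TV is at rest; the remote, mug and cartridge have stayed within 30 mm of where they were, and nothing has pressed on the TV with more than 5 N (value of joint swing above 1.545 rad and value of joint pin below 0.0025 m and linear speed of tv below 0.02 m/s); the robot touches nothing.
It fails at once if the TV itself was pushed (over 5 N) (contact force between tv and anything else above 5 N).
It fails at once if the remote, mug or cartridge was moved more than 30 mm (distance of any of remote, mug, cartridge from where it was at the start of the episode above 0.03 m).
It also fails if it takes over 42 s, if anything falls off the work surface, if the arm or the gripper's body presses on something with over 40 N, if the wrist force passes 120 N, or if a joint passes its speed limit or range.

## Robot

A 6-joint arm with a two-finger parallel gripper is mounted at the origin on the work surface. World frame = base frame: x ahead of the robot, y to its left, z up, the work surface at z = 0. Lengths are in m, angles in rad, forces in N, time in s.
With the tool pointing down it reaches from about 0.35 to 0.775 m from the base axis. Payload 7.3 kg.
Tool frame: the origin (TCP) lies on the centre line of the jaws, within the pads' length; the fingertips stand 17 mm ahead of it and the grasp point (between the pads) lies 2 mm behind it (robot.tip_extent is the distance from the TCP to the fingertips, in m); z points along the fingers, y is the line along which they close (so a half turn about z gives the same grasp; the last joint's range is limited). The gripper opens to 92 mm and grips with 3 to 60 N. Pads are 19 mm wide; open, the fingers measure 130 mm over their backs; the gripper's body (75 mm by 190 mm) begins 47 mm behind the grasp point.
Start: joints at [-1.437, 0.342, 1.524, -0, 1.275, -0.146], TCP at [0.145, -0.505, 0.244] pointing down, gripper open.
Joint ranges: [-2.53, 2.53], [-0.77, 2.02], [0.04, 2.7], [-1, 4.14], [0.28, 2.66], [-3.11, 3.11]. Speed limits (rad/s): [2.57, 2.57, 3.14, 3.14, 3.14, 3.14].

## Interface

Orientations are given as [roll, pitch, yaw] about the fixed x, y, z axes, in that order (R = Rz(yaw) Ry(pitch) Rx(roll)).
In Python, from cell import robot gives the robot as it stands.
- The arm moves only by the tool step_arm, never from a script. Its argument "motion" is a list of rows, each a list of 2 entries, a list of its own where there are three numbers: the shift along the tool's x, y, z in units of 60 mm (1.0 is 60 mm), then the turn about the tool's z in rad. In form: [[[x, y, z], spin], ...]. A call has 1 to 10 rows; each row is the pose to reach, as a shift and turn from the pose commanded when the call began, along the tool's axes at that moment; what a row does not reach only later rows make up. A row lasts 1/8 s, in which the tool goes at most 62.5 mm and 10.7 degrees, less where a joint would pass 70% of its speed; a pose out of reach is approached as far as the arm can. A call with a gripper value outside its range is refused whole. "hand" is the closure in counts, from 0 (fully open) to 255 (shut), set as the call begins (left out, the last holds). The fingers move at their own pace and stop on an object; "squeeze" is the grip in N (left out, the last holds). Time passes only in rows, so rows that repeat a pose let the fingers close. It gives the time, the measured TCP pose, the force, the opening and the grip force at its end, in the units of the state.
- robot.observe(): the state, without advancing time (a new reading comes with each control period).
- robot.read_camera(name): name is "side" or "top" or "wrist"; returns a dict with "pixels" (480x640x3 uint8, red, green, blue), "intrinsics" (3x3 intrinsics, pixels), "xyz" and "rotation" of the camera in the world; the wrist camera has in their place "T_tool_cam" (4x4, takes a point from camera to tool coordinates, whose origin is the TCP and whose axes are the flange's). Camera axes: x right, y up, looking along -z (the intrinsics and any distortion apply to the point x, -y, -z); pixel columns grow to the right and rows downward; lengths in m; the calibration is good to about 2 mm. A picture is of the moment at which its call begins: read the wrist's pose just before it. There is no depth.
- robot.hand_in(): hands the job in; it is judged then, once.
The state is a dict: "time": time; "qpos": joint angles; "qvel": joint speeds; "joint_efforts": joint torques, N m; "tool_pos": TCP position; "tool_rot": TCP orientation; "contact_force": force on the tool from outside, world axes, zero at the start; "torque": the same for the moment, N m; "opening": finger opening in m; "grip_force": force on a finger pad.
Only numpy, scipy, OpenCV 4.12 (cv2) and the standard library are available. Lean on these libraries where they do the work, as an engineer would, in place of code of your own. Each camera call takes 0.05 s, during which the arm holds its last target. There are 200 camera calls.

## Working session

There is one attempt and no reset: what is moved stays moved. The work goes in short steps, Python scripts to look and compute and a tool call to move; the robot and the scene stay as the last step left them, time stands still between calls to the robot, and variables do not carry over. Pictures are saved under pics/ and viewed, at most 10 in all, crops included, and the job is handed in when it is done.

Besides the shell and the picture viewer there is one more tool, called after "Call:" by a JSON object that holds its "method" and its "body", one argument or row to a line. step_arm: Moves the arm, as the interface text tells. Its arguments: {"type":"object","properties":{"motion":{"type":"array"},"hand":{"type":"number"},"squeeze":{"type":"number"}},"required":["motion"]}

```bash
mkdir -p pics; cat > h.py <<'E'
import numpy as np, cv2
from cell import robot
def ray(c,u,v):
    K=np.array(c["intrinsics"]);d=np.linalg.inv(K)@[u,v,1];d=np.array([d[0],-d[1],-d[2]])
    return np.array(c["xyz"]),np.array(c["rotation"])@d
def at_z(c,u,v,z):
    o,d=ray(c,u,v);return o+d*(z-o[2])/d[2]
E
python3 - <<'E'
from h import *
import pickle
for n in("top","side"):
    c=robot.read_camera(n);pickle.dump(c,open(n+".pkl","wb"));cv2.imwrite(f"pics/{n}0.png",c["pixels"][:,:,::-1])
    print(n,c["xyz"],c["rotation"],c["intrinsics"],[k for k in c])
print(robot.observe())
E
```

```text
top [0.46867914 0.08013716 0.8525343 ] [ 0.22533154 -0.00726515 -1.52893153] [[442.78266911   0.         319.70996088]
 [  0.         442.78266911 238.67584446]
 [  0.           0.           1.        ]] ['pixels', 'intrinsics', 'xyz', 'rotation']
side [0.0911864  0.77425863 0.82410386] [ 0.87428066 -0.0095341  -2.47401224] [[615.35308632   0.         323.87394757]
 [  0.         615.35308632 235.15276616]
 [  0.           0.           1.        ]] ['pixels', 'intrinsics', 'xyz', 'rotation']
{'time': 0.1, 'qpos': array([-1.43700183e+00,  3.42665946e-01,  1.52493627e+00,  2.45542542e-06,
        1.27541713e+00, -1.45992715e-01]), 'qvel': array([-2.47307248e-04, -6.51463257e-04, -2.06140508e-03,  5.29353515e-04,
        4.89130152e-04, -2.99934705e-05]), 'joint_efforts': array([ 1.74048026e-03, -4.32003164e+01, -2.44694585e+01,  7.19188456e-02,
        5.26377093e-02, -4.17495517e-05]), 'tool_pos': array([ 0.14495769, -0.50422533,  0.2431026 ]), 'tool_rot': array([-3.14018148e+00, -2.09871320e-04,  2.79786345e-01]), 'contact_force': array([ 0.05912494,  0.17559405, -0.74133414]), 'torque': array([ 0.03493518, -0.01775062, -0.03244715]), 'grip_force': 0.0, 'opening': 0.09181279238983192}
```

View pics/top0.png

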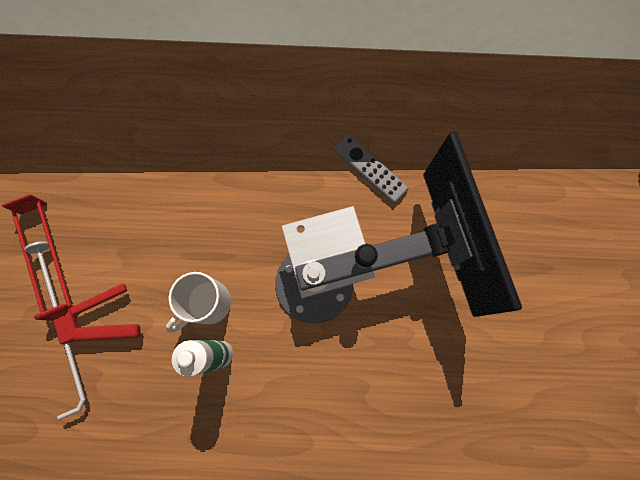

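View pics/side0.png

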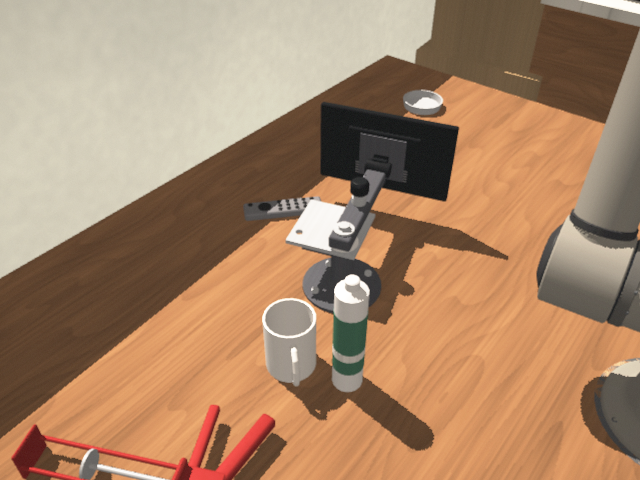

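Top view: knob at (367,255), nut at (313,272), second hole at (300,229), TV on the right; mug at (200,298) and cartridge cap at (186,358) on the left. Side view: knob at (360,186), nut at (344,229).

```bash
cat > h.py <<'E'
import numpy as np, cv2
from scipy.spatial.transform import Rotation as R
from cell import robot
def ray(c,u,v):
    K=np.array(c["intrinsics"]);d=np.linalg.inv(K)@[u,v,1];d=np.array([d[0],-d[1],-d[2]])
    return np.array(c["xyz"]),R.from_euler("xyz",c["rotation"]).apply(d)
def at_z(c,u,v,z):
    o,d=ray(c,u,v);return o+d*(z-o[2])/d[2]
E
python3 - <<'E'
from h import *
import pickle
t=pickle.load(open("top.pkl","rb"));s=pickle.load(open("side.pkl","rb"))
def p(c,l):
    for n,u,v,z in l: print(n,at_z(c,u,v,z).round(4))
p(t,[("nut",313,272,.149),("knob",367,255,.187),("hole",300,229,.108),("mug",198,298,.11),("cart",186,358,.228),("tvtopA",454,133,.232),("tvtopB",521,308,.232),("rem",370,170,.018)])
p(s,[("nut",344,229,.149),("knob",360,181,.187),("mug",290,320,.11)])
for c in (t,s):
  im=c["pixels"];x,y=(367,255) if c is t else (360,186)
  cv2.imwrite("pics/crop_%s.png"%("t" if c is t else "s"),cv2.resize(im[y-45:y+45,x-75:x+45,::-1],None,fx=5,fy=5,interpolation=cv2.INTER_CUBIC))
E
```

```text
nut [0.5748 0.0902 0.149 ]
knob [0.5989 0.0083 0.187 ]
hole [0.6551 0.1167 0.108 ]
mug [0.5288 0.2802 0.11  ]
cart [0.4376 0.2563 0.228 ]
tvtopA [ 0.7851 -0.1161  0.232 ]
tvtopB [ 0.5242 -0.2026  0.232 ]
rem [ 0.8057 -0.0128  0.018 ]
nut [0.569  0.1014 0.149 ]
knob [0.6016 0.0116 0.187 ]
mug [0.5283 0.2937 0.11  ]
```

View pics/crop_t.png

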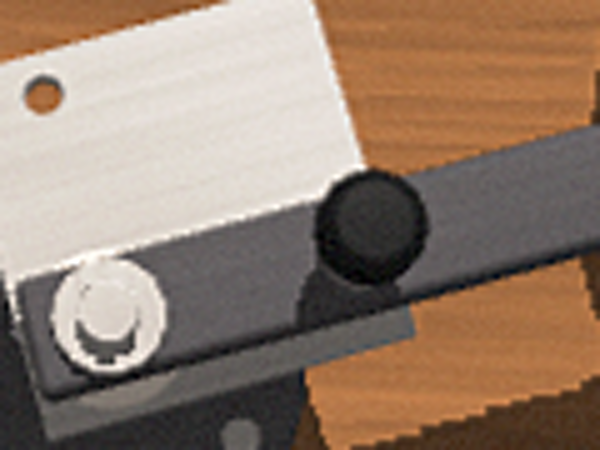

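Call:
{"method": "step_arm", "body": {
  "motion": [
    [[0,0,-1.0],0],
    [[0,0,-2.1],0],
    [[0.8,-0.5,-2.1],0],
    [[1.6,-1.0,-2.1],0],
    [[2.4,-1.5,-2.1],0],
    [[3.2,-2.0,-2.1],0],
    [[4.0,-2.5,-2.1],0],
    [[4.8,-3.0,-2.1],0],
    [[5.6,-3.6,-2.1],0],
    [[6.4,-4.1,-2.1],0]
  ],
  "hand": 0,
  "squeeze": 50
}}

```text
time: 1.35
tool_pos: [0.4469, -0.1602, 0.3696]
tool_rot: [-3.142, 0.0, 0.28]
contact_force: [-0.1, -1.3, -0.7]
opening: 0.0918
grip_force: 0.0
```

Call:
{"method": "step_arm", "body": {
  "motion": [
    [[0.8,-0.5,0],0],
    [[1.6,-1.0,0],0],
    [[2.4,-1.5,0],0],
    [[3.0,-1.9,0],0],
    [[3.2,-2.0,0],0],
    [[3.2,-2.0,0.5],0],
    [[3.2,-2.0,0.5],0],
    [[3.2,-2.0,0.5],0]
  ]
}}

```text
time: 2.35
tool_pos: [0.5975, 0.0055, 0.3408]
tool_rot: [3.141, -0.001, 0.279]
contact_force: [0.7, 0.0, 0.1]
opening: 0.0921
grip_force: 0.0
```

```bash
python3 - <<'E'
from h import *
import pickle
o=robot.observe();c=robot.read_camera("wrist");pickle.dump((o,c),open("w1.pkl","wb"))
print(o["tool_pos"],o["tool_rot"],c["T_tool_cam"]);cv2.imwrite("pics/w1.png",c["pixels"][:,:,::-1])
E
```

```text
[0.59749887 0.00552247 0.34078338] [ 3.14099771e+00 -8.26709170e-04  2.78826295e-01] [[ 5.71246754e-04  9.50962623e-01  3.09305291e-01  8.42947110e-02]
 [ 9.99999815e-01 -4.78467181e-04 -3.75817182e-04  6.13445253e-04]
 [-2.09395663e-04  3.09305448e-01 -9.50962721e-01 -1.40347650e-01]
 [ 0.00000000e+00  0.00000000e+00  0.00000000e+00  1.00000000e+00]]
```

View pics/w1.png

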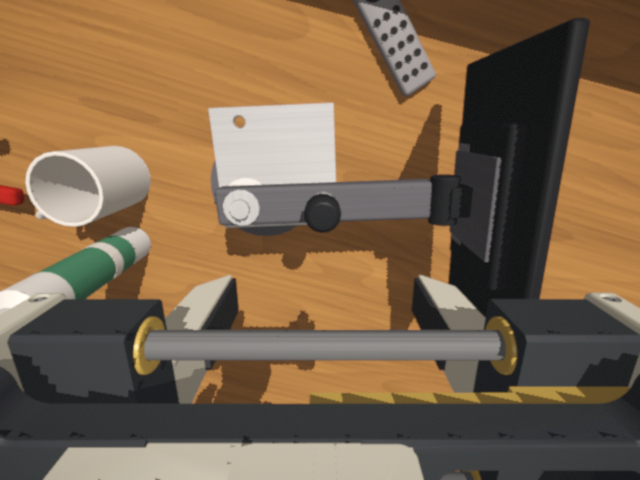

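Wrist view from above: knob top at about (323,209), nut (241,206), second hole (239,121), jaws in line with the arm.

```bash
cat >> h.py <<'E'
def wz(o,c,u,v,z):
    K=np.array(c["intrinsics"]);d=np.linalg.inv(K)@[u,v,1];d=np.array([d[0],-d[1],-d[2]])
    T=np.array(c["T_tool_cam"]);r=R.from_euler("xyz",o["tool_rot"])
    p=r.apply(T[:3,3])+o["tool_pos"];d=r.apply(T[:3,:3]@d);return p+d*(z-p[2])/d[2]
def tool(o,w): return R.from_euler("xyz",o["tool_rot"]).inv().apply(np.array(w)-o["tool_pos"])/.06
E
python3 - <<'E'
from h import *
import pickle
o,c=pickle.load(open("w1.pkl","rb"))
for u,v,z in((323,209,.187),(241,206,.149),(239,121,.108)):print(wz(o,c,u,v,z).round(4))
k=wz(o,c,323,209,.187);k[2]=.169;print(tool(o,k))
E
```

```text
[0.6094 0.0097 0.187 ]
[0.5807 0.0879 0.149 ]
[0.6579 0.1157 0.108 ]
[ 0.20849561 -0.01458733  2.86322149]
```

Call:
{"method": "step_arm", "body": {
  "motion": [
    [[0.1,-0.02,0.9],0],
    [[0.12,-0.03,1.6],0],
    [[0.12,-0.03,1.8],0],
    [[0.12,-0.03,1.8],0]
  ]
}}

```text
time: 2.9
tool_pos: [0.6044, 0.0096, 0.2328]
tool_rot: [3.141, -0.001, 0.279]
contact_force: [0.4, -0.1, 0.9]
opening: 0.0919
grip_force: 0.0
```

```bash
python3 - <<'E'
from h import *
import pickle
o=robot.observe();c=robot.read_camera("wrist");t=robot.read_camera("top");pickle.dump((o,c),open("w2.pkl","wb"))
print(o["tool_pos"],o["tool_rot"]);
a=c["pixels"][120:400,160:500,::-1];b=t["pixels"][180:320,260:430,::-1]
b=cv2.resize(b,(340,280),interpolation=cv2.INTER_CUBIC)
cv2.imwrite("pics/w2.png",np.hstack([a,b]))
E
```

```text
[0.60438112 0.00962394 0.2327862 ] [ 3.14105627e+00 -9.86713814e-04  2.79408977e-01]
```

View pics/w2.png

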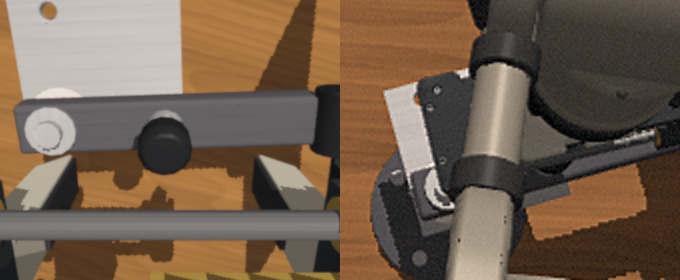

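Close wrist view: knob top at (325,269) in full pixels, nut (208,251), hole (207,131), jaws straddling the knob.

```bash
python3 - <<'E'
from h import *
import pickle
o,c=pickle.load(open("w2.pkl","rb"))
for u,v,z in((325,269,.187),(208,251,.149),(207,131,.108)):print(wz(o,c,u,v,z).round(4))
k=wz(o,c,325,269,.187);k[2]=.169;print(tool(o,k))
E
```

```text
[0.6064 0.0093 0.187 ]
[0.5807 0.0885 0.149 ]
[0.657  0.1163 0.108 ]
[0.02958691 0.01389963 1.0631406 ]
```

Call:
{"method": "step_arm", "body": {
  "motion": [
    [[0.02,0.01,0.6],0],
    [[0.02,0.01,1.05],0],
    [[0.02,0.01,1.05],0]
  ]
}}

```text
time: 3.38
tool_pos: [0.605, 0.0097, 0.1686]
tool_rot: [-3.141, 0.001, 0.28]
contact_force: [-0.0, -0.3, 0.7]
opening: 0.0918
grip_force: 0.0
```

Call:
{"method": "step_arm", "body": {
  "motion": [
    [[0,0,0],0],
    [[0,0,0],0],
    [[0,0,0],0],
    [[0,0,0],0],
    [[0,0,0],0],
    [[0,0,0],0]
  ],
  "hand": 255,
  "squeeze": 50
}}

```text
time: 4.12
tool_pos: [0.6053, 0.0097, 0.1687]
tool_rot: [3.142, 0.0, 0.28]
contact_force: [0.2, -0.4, -0.4]
opening: 0.0366
grip_force: 0.0
```

Call:
{"method": "step_arm", "body": {
  "motion": [
    [[0,0,0],0],
    [[0,0,0],0],
    [[0,0,0],0],
    [[0,0,-0.1],0],
    [[0,0,-0.2],0],
    [[0,0,-0.3],0],
    [[0,0,-0.36],0],
    [[0,0,-0.36],0],
    [[0,0,-0.36],0]
  ]
}}

```text
time: 5.25
tool_pos: [0.605, 0.0099, 0.1899]
tool_rot: [-3.141, 0.001, 0.28]
contact_force: [1.8, 2.6, -12.2]
opening: 0.0333
grip_force: 50.0
```

Call:
{"method": "step_arm", "body": {
  "motion": [
    [[0.07,0,-0.02],0],
    [[0.14,-0.01,-0.02],0],
    [[0.21,-0.02,-0.02],0],
    [[0.28,-0.04,-0.02],0],
    [[0.35,-0.06,-0.02],0],
    [[0.42,-0.08,-0.02],0],
    [[0.48,-0.1,-0.02],0],
    [[0.55,-0.13,-0.02],0],
    [[0.55,-0.13,-0.02],0]
  ]
}}

```text
time: 6.38
tool_pos: [0.6354, 0.0272, 0.1909]
tool_rot: [-3.141, -0.001, 0.28]
contact_force: [-1.2, 2.8, -18.1]
opening: 0.0332
grip_force: 50.0
```

Call:
{"method": "step_arm", "body": {
  "motion": [
    [[0.06,-0.03,0.01],0],
    [[0.13,-0.07,0.01],0],
    [[0.19,-0.1,0.01],0],
    [[0.24,-0.14,0.01],0],
    [[0.3,-0.19,0.01],0],
    [[0.35,-0.23,0.01],0],
    [[0.41,-0.28,0.01],0],
    [[0.46,-0.33,0.01],0],
    [[0.46,-0.33,0.01],0]
  ]
}}

```text
time: 7.5
tool_pos: [0.6557, 0.0537, 0.1909]
tool_rot: [-3.141, 0.0, 0.28]
contact_force: [-4.1, 3.0, -13.9]
opening: 0.033
grip_force: 50.0
```

Call:
{"method": "step_arm", "body": {
  "motion": [
    [[0.04,-0.05,0.01],0],
    [[0.08,-0.1,0.01],0],
    [[0.12,-0.16,0.01],0],
    [[0.15,-0.22,0.01],0],
    [[0.18,-0.28,0.01],0],
    [[0.21,-0.35,0.01],0],
    [[0.24,-0.41,0.01],0],
    [[0.26,-0.48,0.01],0],
    [[0.28,-0.55,0.01],0],
    [[0.29,-0.6,0.01],0]
  ]
}}

```text
time: 8.75
tool_pos: [0.6637, 0.0927, 0.1908]
tool_rot: [3.141, -0.003, 0.28]
contact_force: [2.8, -3.8, -13.0]
opening: 0.034
grip_force: 50.0
```

Call:
{"method": "step_arm", "body": {
  "motion": [
    [[0.01,-0.06,0],0],
    [[0.02,-0.12,0],0],
    [[0.03,-0.18,0],0],
    [[0.03,-0.24,0],0],
    [[0.04,-0.3,0],0],
    [[0.04,-0.36,0],0],
    [[0.04,-0.38,0],0],
    [[0.04,-0.38,0],0]
  ]
}}

```text
time: 9.75
tool_pos: [0.6597, 0.116, 0.1909]
tool_rot: [-3.141, -0.004, 0.28]
contact_force: [4.9, 0.1, -11.7]
opening: 0.0334
grip_force: 50.0
```

Call:
{"method": "step_arm", "body": {
  "motion": [
    [[0.02,-0.03,0],0],
    [[0.03,-0.06,0],0],
    [[0.03,-0.09,0],0],
    [[0.03,-0.09,0],0]
  ]
}}

```text
time: 10.25
tool_pos: [0.659, 0.1194, 0.1903]
tool_rot: [3.139, 0.001, 0.279]
contact_force: [2.1, -8.1, -13.2]
opening: 0.0335
grip_force: 50.0
```

Call:
{"method": "step_arm", "body": {
  "motion": [
    [[0,-0.03,0],0],
    [[0,-0.05,0],0],
    [[0,-0.05,0],0]
  ]
}}

```text
time: 10.62
tool_pos: [0.6589, 0.12, 0.1904]
tool_rot: [3.136, 0.0, 0.278]
contact_force: [3.9, -15.1, -12.5]
opening: 0.0333
grip_force: 50.0
```

Call:
{"method": "step_arm", "body": {
  "motion": [
    [[0,0.07,0],0],
    [[0,0.07,0.08],0],
    [[0,0.07,0.16],0],
    [[0,0.07,0.24],0],
    [[0,0.07,0.32],0],
    [[0,0.07,0.36],0],
    [[0,0.07,0.36],0]
  ]
}}

```text
time: 11.5
tool_pos: [0.6593, 0.1193, 0.1691]
tool_rot: [3.14, -0.0, 0.28]
contact_force: [-0.7, -5.0, -7.2]
opening: 0.0331
grip_force: 50.0
```

Call:
{"method": "step_arm", "body": {
  "motion": [
    [[0,0,0.01],0],
    [[0,0,0.01],0],
    [[0,0,0.01],0],
    [[0,0,0.01],0],
    [[0,0,0.01],0],
    [[0,0,0.01],0],
    [[0,0,0.01],0],
    [[0,0,0.01],0]
  ],
  "hand": 0
}}

```text
time: 12.5
tool_pos: [0.6593, 0.1194, 0.1681]
tool_rot: [3.142, 0.0, 0.28]
contact_force: [0.2, 0.6, 1.1]
opening: 0.092
grip_force: 0.0
```

Call:
{"method": "step_arm", "body": {
  "motion": [
    [[0,0,-0.4],0],
    [[0,0,-1.0],0],
    [[0,0,-2.0],0],
    [[0,0,-2.8],0],
    [[-0.8,0,-2.8],0],
    [[-1.6,0,-2.8],0],
    [[-2.4,0.5,-2.8],0],
    [[-2.4,0.5,-2.8],0]
  ]
}}

```text
time: 13.5
tool_pos: [0.5269, 0.0492, 0.3369]
tool_rot: [3.141, 0.0, 0.277]
contact_force: [-0.2, -0.1, 0.3]
opening: 0.0921
grip_force: 0.0
```

```bash
python3 - <<'E'
from h import *
o=robot.observe();print(o["opening"],o["tool_pos"],o["contact_force"])
s=robot.read_camera("side");w=robot.read_camera("wrist")
a=cv2.resize(s["pixels"][90:330,240:480,::-1],(400,400),interpolation=cv2.INTER_CUBIC)
b=cv2.resize(w["pixels"][:400,120:520,::-1],(400,400))
cv2.imwrite("pics/end.png",np.hstack([a,b]))
E
```

```text
0.09205300522197483 [0.5268742  0.04919581 0.33688106] [-0.24204962 -0.10082335  0.30118228]
```

View pics/end.png

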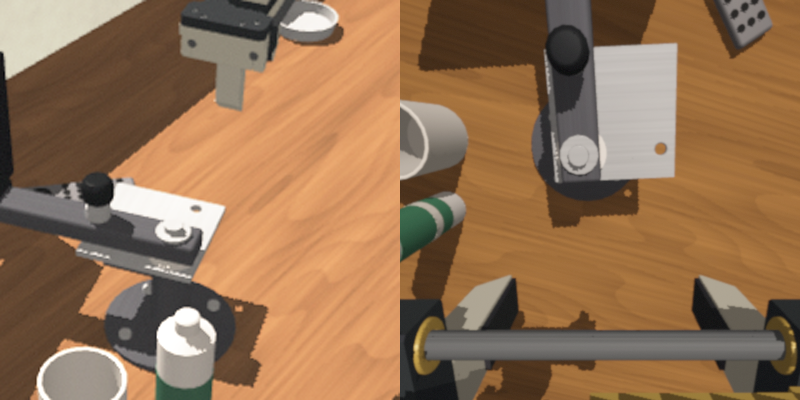

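The arm now points along the plate's viewing side, with the first hole uncovered at (660,148). The knob sits low on its sleeve, and the mug, cartridge and remote look undisturbed.

```bash
python3 -c "
from cell import robot
print(robot.hand_in())"
```

```text
the job is handed in; nothing more can be done
None
```

I pulled the pin to its stop, swung the arm a quarter turn anticlockwise to its end stop, and lowered the pin until the spring force (about 7 N) and the knob height showed it home. The gripper was clear when I handed the job in at about 13.6 s; no verdict came back.

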